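Tighten the gas coupling, then hold the hob tap in to light a ring

ROBOT

A 7-joint arm with a two-finger parallel gripper is mounted at the origin on a cart in front of the work surface, level with it; the furniture and walls round the work are solid. World frame = base frame: x ahead of the robot, y to its left, z up, the work surface at z = 0. Lengths are in m, angles in rad, forces in N, time in s.
With the tool pointing down it reaches from about 0.425 to 0.875 m from the base axis. Payload 4.7 kg.
Tool frame: the origin (TCP) lies midway between the tips of the shut fingers; the grasp point (between the pads) lies 19 mm behind it; z points along the fingers, y is the line along which they close (so a half turn about z gives the same grasp; the last joint's range is limited). The gripper opens to 87 mm and grips with 3 to 60 N. Pads are 19 mm wide; open, the fingers measure 117 mm over their backs; the gripper's body (75 mm by 190 mm) begins 51 mm behind the grasp point.
Start: joints at [0.014, 0.321, -0.07, 1.45, 0.023, 1.371, -0.057], TCP at [0.65, -0, 0.223] pointing down, gripper open.
Joint ranges: [-2.86, 2.86], [-0.3, 2.09], [-1.38, 1.24], [0.06, 2.45], [-1.56, 4.7], [0.09, 2.05], [-2.69, 2.69]. Speed limits (rad/s): [2.57, 2.57, 3.14, 3.14, 3.14, 3.14, 3.14].

INTERFACE

Orientations are given as a rotation vector (axis times angle).
In Python, from bench import monitor, cams, workorder gives the robot as it stands.
- The arm moves only by the tool move_arm, never from a script. Its arguments are lists of equal length, an entry for each row: "slide": the shift along the tool's x, y, z in cm, a list of three; "roll": the turn about the tool's z in rad. In form: {"slide": [[dx, dy, dz], ...], "roll": [roll, ...]}. A call has 1 to 20 rows; each row is the pose to reach, as a shift and turn from the pose commanded when the call began, along the tool's axes at that moment; what a row does not reach only later rows make up. A row lasts 1/10 s, in which the tool goes at most 50 mm and 8.59 degrees, less where a joint would pass 70% of its speed; a pose out of reach is approached as far as the arm can. A call with a gripper value outside its range is refused whole. "gripper" is the finger opening in cm, from 0 to 8.7, set as the call begins (left out, the last holds). The fingers move at their own pace and stop on an object; "squeeze" is the grip in N (left out, the last holds). Time passes only in rows, so rows that repeat a pose let the fingers close. It gives the time, the measured TCP pose, the force, the opening and the grip force at its end, in the units of the state.
- monitor.get_state(): the state, without advancing time (a new reading comes with each control period).
- cams.get_image(name): name is "scene" or "side" or "wrist"; returns the picture (420x560x3 uint8, red, green, blue); there is no depth.
- cams.get_calibration(name): a dict with "mtx" (3x3 intrinsics, pixels), "R" (3x3) and "t" (3): a world point X has camera coordinates R X + t. Camera axes: x right, y down, z forward; pixel columns grow to the right and rows downward; lengths in m; the calibration is good to about 2 mm. A picture is of the moment at which its call begins: read the wrist's pose just before it. get_calibration takes no time and is no camera call; for the wrist camera it gives the pose at the moment of the call.
- workorder.close_job(): hands the job in; it is judged then, once.
The state is a dict: "time": time; "joint_positions": joint angles; "qd": joint speeds; "joint_torque": joint torques, N m; "position": TCP position; "tool_rot": TCP orientation; "ft_force": force on the tool from outside, world axes, zero at the start; "torque": the same for the moment, N m; "grip_width": opening from 0.0 (shut) to 1.0 (fully open); "grip_force": force on a finger pad.
Only numpy, scipy, OpenCV 4.12 (cv2) and the standard library are available. Lean on these libraries where they do the work, as an engineer would, in place of code of your own. Each camera call takes 0.05 s, during which the arm holds its last target. There are 200 camera calls.

TASK

The twin gas hob has just been hooked up to the gas stub on its right and the brass wing nut of the coupling is still slack: first turn the nut by hand clockwise (seen from above) until it is tight against its stop. Then take the black knob in front of the ring that carries the flat simmer plate (not the coffee pot's), push it fully in, turn it anticlockwise as far as it goes to full flame, and keep it pushed fully in as one does until the flame safety holds: finish while still gripping the knob and holding it down. Leave the other knob alone and do not disturb the plate, the coffee pot or the things around.

Things in the scene. Friction and masses are not known exactly. Their poses are not given: they have to be found in the camera images.
- stove: steel twin table-top gas hob, 340 deep (its x) x 500 wide (its y), steel top at 92 mm, pan supports to 122 mm; fixed. Origin under its centre on the worktop; x points away from the robot, y to the left, z up. Ring centres at (45, +-122) mm, knob axes at (-130, +-122) mm: each knob is straight in front of its own ring. The pipe enters its right side
- ring_left (a point): centre of the left ring, on top of its pan support (122 mm above the worktop)
- ring_right (a point): centre of the right ring, on top of its pan support (122 mm above the worktop)
- simmer_plate: flat round dark iron simmer plate, 184 mm across, 9 mm thick, with a short flat tab on its rim, lying loose on one of the two rings (either one); origin under its centre
- coffee_pot: aluminium moka coffee pot with a black handle, 174 mm high, base 98 mm across, standing loose on the other ring; origin under it, 18 mm from the base centre towards the handle
- wing_nut (a joint): angle of the captive brass wing nut on its vertical riser, rad; grows as it is turned clockwise seen from above; starts at 0 to 0.35, tight against its stop at 1.9. Stiff (0.2 N m) and stays where it is left
- wing_front (a point): grip point on the wing on the robot's side: an upright round ear 10 mm thick, 26 mm across, 72 mm above the worktop at its top, on a slanting web. Point: its centre, 37 mm from the nut's axis, 59 mm above the worktop. The wing's direction from the axis, in the hob's frame (from its x axis, anticlockwise), is pi + 0.95 - wing_nut
- wing_back (a point): the same point on the other wing, away from the robot; its direction from the axis is 0.95 - wing_nut
- grip_left (a point): grip point of the left knob: a black upright bar 44 mm long, 14 mm thick, on a 52 mm round skirt; the point is 14 mm above the skirt, 10 mm under the bar's top, 128 mm above the worktop when the knob is out. At off the bar lies along the hob's x (also the point's x; the point turns with the knob)
- grip_right (a point): the same for the right knob
- spindle_left (a joint): how far the left knob is pushed in, m: 0 = out, 0.010 = fully in; spring-loaded, 4 N at the start to 8 N fully in; springs out when let go
- spindle_right (a joint): the same for the right knob
- knob_left (a joint): turn of the left knob, rad: 0 = off, grows anticlockwise seen from above, 1.2 = full flame (stop). At off it is locked until pushed in by more than about 6 mm (a few degrees of play); it stays where it is turned (0.06 N m friction)
- knob_right (a joint): the same for the right knob
- prep_bowl: steel prep bowl 125 mm across, 47 mm high, loose on the worktop to the left; bystander
- gas_riser (a point): foot of the vertical gas riser on the worktop, at (-100, -345) mm in the hob's frame; the wing nut turns about this axis. On the nut sits a brass elbow 29 mm thick (top 81 mm above the worktop); a 16 mm pipe leaves it at 66 mm height along the hob's +y: no room for fingers beside a wing within about 60 degrees of the pipe
Things that resemble listed ones, but are neither listed nor needed, are in the scene too. Of the things that look like the coffee_pot, the larger one is meant.

How it is judged:
On the way, in this order (a step that is already met when the one before it is completed fails the run):
1. the wing nut is turned clockwise until it is tight (1.80 of 1.90 rad) (value of joint wing_nut above 1.8 rad), for 0.2 s.
2. the knob of the simmer plate's ring is pushed in at least 8.5 of 10 mm and turned to full flame (1.08 of 1.20 rad) (((horizontal distance between simmer_plate and ring_left below 0.05 m and value of joint spindle_left above 0.0085 m and value of joint knob_left above 1.08 rad) or (horizontal distance between simmer_plate and ring_right below 0.05 m and value of joint spindle_right above 0.0085 m and value of joint knob_right above 1.08 rad))), for 0.3 s.
At the end, for the whole second after the job is handed in: Nut tight (over 1.80 rad); fingers hold the knob of the simmer plate's ring with over 3 N, pushed in over 8.5 of 10 mm and at over 1.08 rad; other knob out (under 4 mm) and off (under 0.1 rad); plate and pot within 20 mm of their start, level within 0.1 rad (value of joint wing_nut above 1.8 rad and ((horizontal distance between simmer_plate and ring_left below 0.05 m and value of joint spindle_left above 0.0085 m and value of joint knob_left above 1.08 rad and contact force between the fingers and knob_left above 3 N and value of joint spindle_right below 0.004 m and value of joint knob_right below 0.1 rad) or (horizontal distance between simmer_plate and ring_right below 0.05 m and value of joint spindle_right above 0.0085 m and value of joint knob_right above 1.08 rad and contact force between the fingers and knob_right above 3 N and value of joint spindle_left below 0.004 m and value of joint knob_left below 0.1 rad)) and distance of each of simmer_plate, coffee_pot from where it was at the start of the episode below 0.02 m and angle between each of coffee_pot, simmer_plate's own z axis and vertical below 0.1 rad); the arm keeps its last pose, push and grip.
It fails at once if a tap is turned on (over 0.2 rad) before the coupling is tight (value of joint wing_nut below 1.75 rad and value of joint any of knob_left, knob_right above 0.2 rad).
It fails at once if the coffee pot's knob is pushed in over 6 mm or turned over 0.2 rad ((horizontal distance between simmer_plate and ring_right below 0.05 m and (value of joint spindle_left above 0.006 m or value of joint knob_left above 0.2 rad)) or (horizontal distance between simmer_plate and ring_left below 0.05 m and (value of joint spindle_right above 0.006 m or value of joint knob_right above 0.2 rad))).
It fails at once if the simmer plate or the coffee pot is shifted by more than 30 mm or tipped (distance of any of simmer_plate, coffee_pot from where it was at the start of the episode above 0.03 m or angle between coffee_pot's own z axis and vertical above 0.3 rad).
It fails at once if a bystander on the worktop is shifted by more than 30 mm (distance of prep_bowl from where it was at the start of the episode above 0.03 m).
It also fails if it takes over 67 s, if anything falls off the work surface, if the arm or the gripper's body presses on something with over 40 N, if the wrist force passes 120 N, or if a joint passes its speed limit or range.

## Working session

There is one attempt and no reset: what is moved stays moved. The work goes in short steps, Python scripts to look and compute and a tool call to move; the robot and the scene stay as the last step left them, time stands still between calls to the robot, and variables do not carry over. Pictures are saved under pics/ and viewed, at most 10 in all, crops included, and the job is handed in when it is done.

Besides the shell and the picture viewer there is one more tool, called after "Emit:" as name([rows], argument=value, ...), one row to a line, values as JSON. move_arm: Moves the arm, as the interface text tells. Its arguments: {"type":"object","properties":{"slide":{"type":"array","items":{"type":"array","items":{"type":"number"}}},"roll":{"type":"array","items":{"type":"number"}},"gripper":{"type":"number"},"squeeze":{"type":"number"}},"required":["slide","roll"]}

```bash
mkdir -p pics; ls
python3 - <<'E'
from bench import monitor,cams,workorder
import cv2,numpy as np
s=monitor.get_state();print(s)
ims=[]
for n in("scene","side","wrist"):
    im=cams.get_image(n);cv2.imwrite(f"pics/{n}0.png",im[:,:,::-1])
    c=cams.get_calibration(n);print(n,np.round(c["mtx"],1).tolist(),np.round(c["R"],3).tolist(),np.round(c["t"],3).tolist(), np.round(-np.array(c["R"]).T@c["t"],3))
E
```

```text
pics
{'time': 0.0, 'joint_positions': array([ 0.01411262,  0.32179904, -0.07010088,  1.45169573,  0.02261669,
        1.37081451, -0.05692787]), 'qd': array([-0.00031611,  0.00040847, -0.00130174, -0.00114883,  0.00082056,
       -0.00060095, -0.00104776]), 'joint_torque': array([-2.58547143e-04, -4.91284704e+01, -4.03903294e-01, -3.12526345e+01,
       -6.40594075e-02,  4.37659642e-02,  1.61017233e-04]), 'position': array([ 6.49429703e-01, -5.49310383e-05,  2.21466813e-01]), 'tool_rot': array([-2.22052378, -2.22054419,  0.00226298]), 'ft_force': array([ 0.03154779, -0.08323998,  0.34375478]), 'torque': array([ 0.05134025, -0.00150217, -0.01027522]), 'grip_force': 0.0, 'grip_width': 1.002675262362638}
scene [[478.5, 0.0, 276.4], [0.0, 478.5, 214.7], [0.0, 0.0, 1.0]] [[0.905, -0.425, -0.008], [-0.24, -0.495, -0.835], [0.351, 0.758, -0.55]] [-0.433, 0.215, 1.118] [ 0.05  -0.925  0.791]
side [[526.6, 0.0, 272.0], [0.0, 526.6, 210.1], [0.0, 0.0, 1.0]] [[-0.953, -0.303, 0.005], [-0.165, 0.502, -0.849], [0.255, -0.81, -0.528]] [0.525, 0.151, 1.505] [0.141 1.303 0.92 ]
wrist [[370.8, 0.0, 285.6], [0.0, 370.8, 208.5], [0.0, 0.0, 1.0]] [[1.0, -0.002, -0.001], [-0.001, -0.953, 0.302], [-0.001, -0.302, -0.953]] [-0.649, -0.036, 0.392] [0.65  0.083 0.384]
```

View pics/scene0.png

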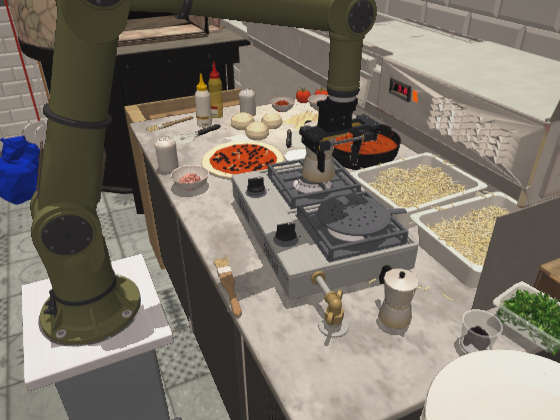

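View pics/side0.png

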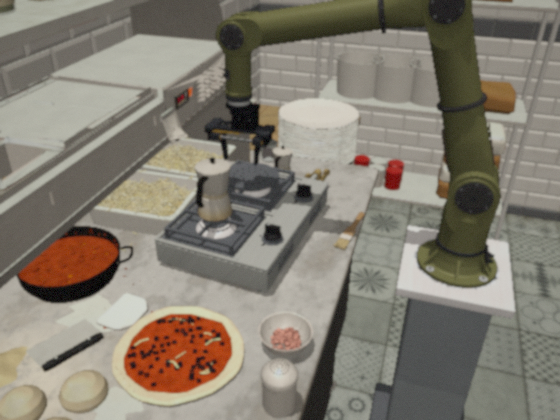

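The plate lies on the right ring (scene ~(355,212)), the pot on the left. The right knob is at scene (286,232) and the wing nut at (333,305). I'll zoom in for exact pixels.

Run:
```python
import cv2,numpy as np
a=cv2.imread("pics/scene0.png");b=cv2.imread("pics/side0.png")
A=cv2.resize(a[160:340,230:370],None,fx=3.2,fy=3.2,interpolation=cv2.INTER_CUBIC)
B=cv2.resize(b[150:270,250:360],None,fx=3.2,fy=3.2,interpolation=cv2.INTER_CUBIC)
o=np.zeros((A.shape[0],A.shape[1]+B.shape[1],3),np.uint8);o[:,:A.shape[1]]=A;o[:B.shape[0],A.shape[1]:]=B
cv2.imwrite("pics/crop0.png",o);print(o.shape)
```

```text
(576, 800, 3)
```

View pics/crop0.png

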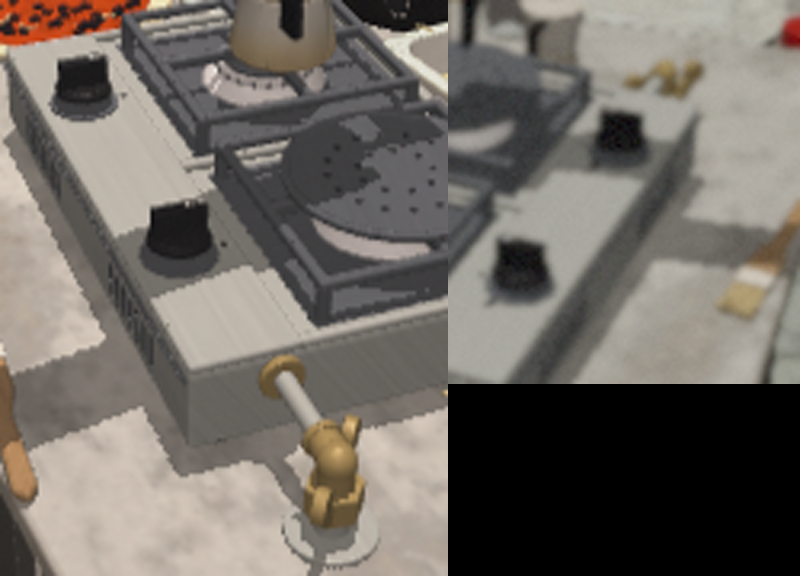

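View pics/wrist0.png

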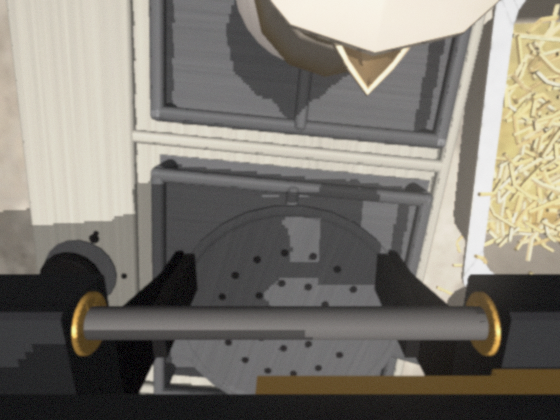

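Crop: scene bar tops at (286.3,224.5) for the right knob and (255.6,178) for the left; riser foot disc at (333.1,325.6). Side bar tops at (304.4,185) and (273,226). Now casting rays.

```bash
cat > h.py <<'E'
import numpy as np, cv2
from bench import monitor,cams
def ray(c,p):
    K,R,t=(np.array(c[k]) for k in("mtx","R","t"))
    d=R.T@np.linalg.solve(K,[p[0],p[1],1]);return -R.T@t,d/np.linalg.norm(d)
def plane(c,p,z):
    o,d=ray(c,p);return o+d*(z-o[2])/d[2]
def tri(r):
    A=sum(np.eye(3)-np.outer(d,d) for o,d in r);b=sum((np.eye(3)-np.outer(d,d))@o for o,d in r)
    return np.linalg.solve(A,b)
def proj(c,X):
    K,R,t=(np.array(c[k]) for k in("mtx","R","t"));v=K@(R@np.array(X)+t);return v[:2]/v[2]
E
python3 - <<'E'
from h import *
S=cams.get_calibration("scene");D=cams.get_calibration("side")
np.set_printoptions(precision=4,suppress=True)
P={}
for n,a,b in(("R",(286.3,224.5),(304.4,185)),("L",(255.6,178),(273.2,226))):
    P[n]=plane(S,a,.138);print(n,P[n],plane(D,b,.138),tri([ray(S,a),ray(D,b)]))
print("foot",plane(S,(333.1,325.6),.003))
# hob front/right top corner and base corner in scene
print("corner top",plane(S,(230+188/3.2,160+372/3.2),.092),"base",plane(S,(230+190/3.2,160+443/3.2),0.005))
print("left front top corner",plane(S,(230+8/3.2,160+55/3.2),.092))
print("elbow joint w/ hob",plane(S,(230+281/3.2,160+376/3.2),.066))
E
```

```text
R [ 0.4712 -0.0736  0.138 ] [ 0.469  -0.0669  0.138 ] [ 0.4711 -0.0716  0.1359]
L [0.4953 0.1712 0.138 ] [0.4913 0.1782 0.138 ] [0.4944 0.1735 0.1358]
foot [ 0.4774 -0.2972  0.003 ]
corner top [ 0.4163 -0.1982  0.092 ] base [ 0.4277 -0.1798  0.005 ]
left front top corner [0.4658 0.2837 0.092 ]
elbow joint w/ hob [ 0.4881 -0.204   0.066 ]
```

Run:
```python
from h import *
np.set_printoptions(precision=4,suppress=True)
S=cams.get_calibration("scene")
f=plane(S,(329.4,316.3),.059);b=plane(S,(340,295),.059);n=np.array([.478,-.297,.059])
print(f,b,f-n,b-n,np.linalg.norm(f-b))
d=b-f;print("dir",np.arctan2(d[1],d[0]))
print("decoy base",plane(S,(396,327),0),"hob corner 0.612 etc")
for x,y in((-.130,.122),(-.130,-.122),(-.1,-.345)):
    a=-.1;print(np.array([.612,.0375])+[np.cos(a)*x-np.sin(a)*y,np.sin(a)*x+np.cos(a)*y])
```

```text
[ 0.4536 -0.3158  0.059 ] [ 0.5077 -0.2697  0.059 ] [-0.0244 -0.0188 -0.    ] [ 0.0297  0.0273 -0.    ] 0.07106737650683378
dir 0.7043042481938727
decoy base [ 0.6022 -0.3584  0.    ] hob corner 0.612 etc
[0.4948 0.1719]
[ 0.4705 -0.0709]
[ 0.4781 -0.2958]
```

Emit:
move_arm([
  [-5,-3,0],
  [-10,-6,0],
  [-15,-9,0],
  [-20,-12,0],
  [-25,-15,0],
  [-31,-19,2],
  [-32,-19.5,4],
  [-32,-19.5,6],
  [-32,-19.5,6],
  [-32,-19.5,6],
  [-32,-19.5,6],
  [-32,-19.5,6],
], roll=[0.1,0.2,0.3,0.4,0.5,0.6,0.7,0.8,0.9,0.9,0.9,0.9], gripper=4)

```text
time: 1.35
position: [0.4562, -0.3193, 0.1633]
tool_rot: [2.964, 1.039, 0.002]
ft_force: [0.0, -0.6, -1.1]
grip_width: 0.462
grip_force: 0.0
```

Run:
```python
from h import *
import cv2
s=monitor.get_state();print(s["time"],s["position"],s["tool_rot"],s["joint_positions"],s["grip_width"])
im=cams.get_image("wrist");cv2.imwrite("pics/wrist1.png",im[:,:,::-1])
```

```text
1.35 [ 0.45624019 -0.31929132  0.16331925] [2.96371795e+00 1.03928778e+00 1.87518790e-03] [ 0.35372514  0.15881646  0.23139847  1.77438764 -0.03916675  1.21133977
 -0.30020998] 0.4616149386071767
```

View pics/wrist1.png

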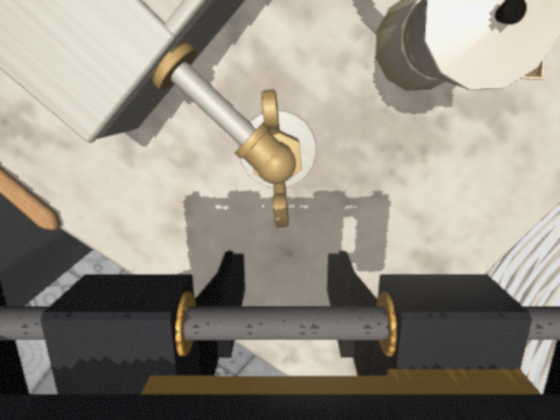

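Wrist view: front ear outer end at (281,226), back ear outer end at (269,91). The riser flange is centred near (278,148) and the elbow is at (275,158).

Run:
```python
from h import *
np.set_printoptions(precision=4,suppress=True)
W=cams.get_calibration("wrist");s=monitor.get_state()
f=plane(W,(281,226),.061);b=plane(W,(269,91),.061)
m=(f+b)/2;d=b-f;th=np.arctan2(d[1],d[0]);print(f,b,"mid",m,"len",np.linalg.norm(d),"dir",th,"q",0.95-.1-th)
print("flange",plane(W,(278,148),.003))
# two-view axis check: hob right/front corner
print("hob corner", plane(W,(92,141),.0))
g=m-[.037*np.cos(th),.037*np.sin(th),0]
from scipy.spatial.transform import Rotation as R
T=R.from_rotvec(s["tool_rot"]).as_matrix()
print("g",g,"phi",np.arctan2(T[1,1],T[0,1]),"want",th-np.pi/2)
print("slide cm",T.T@(np.r_[g[:2],.041]-s["position"])*100)
```

```text
[ 0.4429 -0.3259  0.061 ] [ 0.5145 -0.2589  0.061 ] mid [ 0.4787 -0.2924  0.061 ] len 0.09809152045081761 dir 0.7521604284136562 q 0.09783957158634382
flange [ 0.4807 -0.292   0.003 ]
hob corner [ 0.3843 -0.1618  0.    ]
g [ 0.4517 -0.3177  0.061 ] phi -0.896608908020906 want -0.8186358983812404
slide cm [-0.2606 -0.4297 12.2336]
```

Emit:
move_arm([
  [-0.3,-0.3,2],
  [-0.3,-0.3,4],
  [-0.3,-0.3,6],
  [-0.3,-0.3,8],
  [-0.3,-0.3,10],
  [-0.3,-0.3,11],
  [-0.3,-0.3,12],
  [-0.3,-0.3,12],
  [-0.3,-0.3,12],
], roll=[-0.08,-0.08,-0.08,-0.08,-0.08,-0.08,-0.08,-0.08,-0.08])

```text
time: 2.3
position: [0.4513, -0.3198, 0.0432]
tool_rot: [2.922, 1.152, 0.001]
ft_force: [-0.1, -0.7, -0.2]
grip_width: 0.458
grip_force: 0.0
```

Emit:
move_arm([
  [0,0,0],
  [0,0,0],
  [0,0,0],
  [0,0,0],
  [0,0,0],
  [0,0,0],
], roll=[0,0,0,0,0,0], gripper=0, squeeze=15)

```text
time: 2.9
position: [0.4507, -0.3194, 0.0428]
tool_rot: [-2.922, -1.153, 0.0]
ft_force: [-0.8, 1.0, 2.0]
grip_width: 0.112
grip_force: 15.0
```

Run:
```python
from h import *
import cv2
s=monitor.get_state();print(s["time"],s["position"],s["tool_rot"],s["grip_width"],s["grip_force"],s["ft_force"],s["torque"],s["joint_positions"])
im=cams.get_image("wrist");im2=cams.get_image("scene")
o=np.zeros((420,760,3),np.uint8);o[:,:460]=im[:,50:510];o[:300,460:]=cv2.resize(im2[250:350,280:380],(300,300));cv2.imwrite("pics/w2.png",o[:,:,::-1])
```

```text
2.9 [ 0.45071186 -0.31938177  0.04275207] [-2.92226198e+00 -1.15256926e+00  2.45957597e-04] 0.11237436424840791 14.986826805397868 [-0.84665276  1.00001381  2.01946103] [0.15857468 0.37956245 0.14092319] [ 0.37509877  0.27715432  0.21954689  1.89863938 -0.0721427   0.97363466
 -0.19228923]
```

View pics/w2.png

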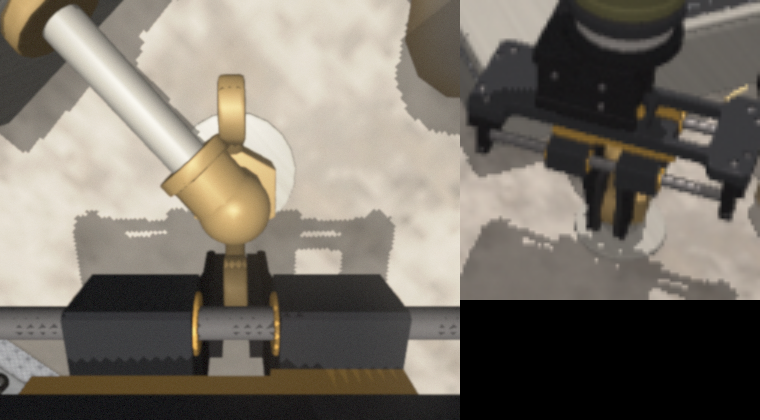

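Emit:
move_arm([
  [0.02,-0.37,0],
  [0.07,-0.74,0],
  [0.17,-1.09,0],
  [0.29,-1.44,0],
  [0.45,-1.77,0],
  [0.65,-2.09,0],
  [0.65,-2.09,0],
], roll=[0.1,0.2,0.3,0.4,0.5,0.6,0.6], squeeze=25)

```text
time: 3.7
position: [0.44, -0.2983, 0.0427]
tool_rot: [-3.13, -0.235, 0.004]
ft_force: [-4.8, 3.7, 7.9]
grip_width: 0.111
grip_force: 24.9
```

Emit:
move_arm([
  [0.02,-0.37,0],
  [0.07,-0.74,0],
  [0.17,-1.09,0],
  [0.29,-1.44,0],
  [0.45,-1.77,0],
  [0.65,-2.09,0],
  [0.65,-2.09,0],
  [0.65,-2.09,0],
], roll=[0.1,0.2,0.3,0.4,0.5,0.6,0.6,0.6])

```text
time: 4.5
position: [0.4433, -0.2751, 0.0427]
tool_rot: [-3.059, 0.697, 0.007]
ft_force: [-5.3, 8.5, 9.7]
grip_width: 0.114
grip_force: 25.0
```

Emit:
move_arm([
  [0,0,0],
  [0,0,0],
  [0,0,-2],
  [0,0,-4],
  [0,0,-6],
  [0,0,-8],
  [0,0,-8],
], roll=[0,0,0,0,0,0,0], gripper=3.2)

```text
time: 5.2
position: [0.4466, -0.2798, 0.1253]
tool_rot: [3.061, -0.7, 0.01]
ft_force: [0.8, -0.6, -0.2]
grip_width: 0.367
grip_force: 0.0
```

Run:
```python
from h import *
np.set_printoptions(precision=4,suppress=True)
s=monitor.get_state();print(s["time"],s["position"],s["tool_rot"],s["ft_force"])
im=cams.get_image("wrist");W=cams.get_calibration("wrist");im2=cams.get_image("scene");S=cams.get_calibration("scene")
for h in(.10,.12,.14,.16):print(h,proj(S,[.602,-.358,h]))
o=np.zeros((420,800,3),np.uint8);o[:,:560]=im;o[:300,560:]=cv2.resize(im2[250:350,360:440],(240,300));cv2.imwrite("pics/w3.png",o[:,:,::-1])
print({k:np.array(v).tolist() for k,v in W.items()})
```

```text
5.2 [ 0.4466 -0.2798  0.1253] [ 3.061  -0.7003  0.0096] [ 0.7765 -0.5625 -0.1997]
0.1 [401.9877 293.2198]
0.12 [403.3035 286.0343]
0.14 [404.6488 278.6879]
0.16 [406.0246 271.1751]
{'mtx': [[370.75815569977533, 0.0, 285.6268080448737], [0.0, 370.75815569977533, 208.49026956643814], [0.0, 0.0, 1.0]], 'R': [[-0.4361343127916141, -0.8998812548399535, 0.000767068093807999], [-0.8592490589866922, 0.41669455642904657, 0.2967434940700256], [-0.2673535409084266, 0.1287609173238295, -0.954956915433181]], 't': [-0.057108425945676375, 0.49309014466886714, 0.45298429549816815]}
```

View pics/w3.png

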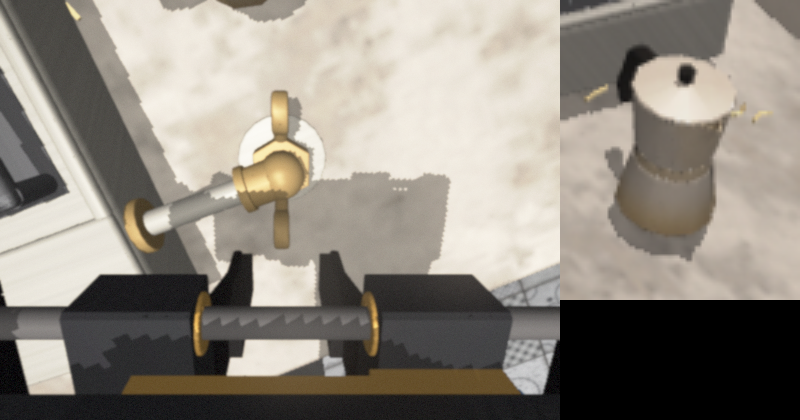

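Ears: front outer end (282,248), back outer end (279,91). The decoy pot is at the top of the frame and its base is at scene ~(396,319).

Run:
```python
from h import *
np.set_printoptions(precision=4,suppress=True)
W=cams.get_calibration("wrist");S=cams.get_calibration("scene")
f=plane(W,(282,248),.061);b=plane(W,(279,91),.061);m=(f+b)/2;d=b-f;th=np.arctan2(d[1],d[0])
print(f,b,m,np.linalg.norm(d),"th",th,"q",.85-th)
c=plane(S,(395.7,318.5),0);print("decoy",c,"width",np.linalg.norm(plane(S,(378.5,318.5),0)-plane(S,(412.3,318.5),0)))
print("decoy near edge wrist",plane(W,(268,12),.005))
for h in(.12,.13,.14,.15):print(h,proj(S,[c[0],c[1],h]))
```

```text
[ 0.4328 -0.2704  0.061 ] [ 0.5216 -0.3118  0.061 ] [ 0.4772 -0.2911  0.061 ] 0.09800065252628529 th -0.4364749736393279 q 1.286474973639328
decoy [ 0.6174 -0.3371  0.    ] width 0.07607615968662824
decoy near edge wrist [ 0.5713 -0.3268  0.005 ]
0.12 [403.0208 277.9338]
0.13 [403.6741 274.3138]
0.14 [404.3346 270.654 ]
0.15 [405.0023 266.9539]
```

Emit:
move_arm([
  [-0.4,2.7,0],
  [-0.4,2.7,0],
  [-0.4,2.7,2],
  [-0.4,2.7,4],
  [-0.4,2.7,6],
  [-0.4,2.7,8.2],
  [-0.4,2.7,8.2],
  [-0.4,2.7,8.2],
], roll=[0,0,0,0,0,0,0,0], gripper=0)

```text
time: 6.1
position: [0.4287, -0.3004, 0.0399]
tool_rot: [-3.062, 0.7, 0.003]
ft_force: [1.0, 0.6, -0.0]
grip_width: 0.006
grip_force: 0.0
```

Emit:
move_arm([
  [0.3,-0.4,0],
  [0.3,-0.7,0],
  [0.15,-1.0,0],
  [0.05,-1.3,0],
  [-0.03,-1.6,0],
  [-0.1,-1.95,0],
  [-0.15,-2.3,0],
  [-0.2,-2.6,0],
  [-0.17,-2.9,0],
  [-0.15,-3.25,0],
  [-0.15,-3.25,0],
], roll=[0,0,0.08,0.15,0.23,0.3,0.38,0.45,0.53,0.6,0.6])

```text
time: 7.2
position: [0.4413, -0.2714, 0.0413]
tool_rot: [2.718, -1.574, -0.001]
ft_force: [-4.8, -1.4, 2.3]
grip_width: 0.006
grip_force: 2.5
```

Run:
```python
from h import *
s=monitor.get_state();print(s["time"],s["position"],s["ft_force"],s["joint_positions"])
im=cams.get_image("wrist");cv2.imwrite("pics/w4.png",im[:,:,::-1])
```

```text
7.2 [ 0.44133492 -0.27137556  0.04130454] [-4.78497537 -1.44970173  2.32244755] [ 0.10108021  0.22295078  0.43970294  1.9882625  -0.11425193  0.9544874
 -2.02290871]
```

View pics/w4.png

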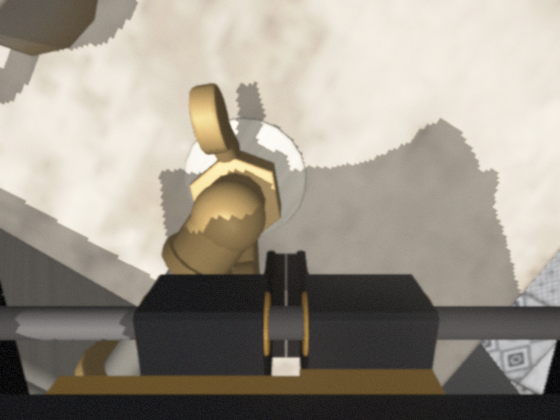

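Back ear outer end at (205,85), ear centre (211,118). The fingers are pushing the front ear. I'll work out the angle.

Run:
```python
from h import *
np.set_printoptions(precision=4,suppress=True)
W=cams.get_calibration("wrist")
for p in((204,85),(211,120)):
    b=plane(W,p,.065);d=b[:2]-[.4775,-.2930];print(b,np.linalg.norm(d),"q",.85-np.arctan2(d[1],d[0]))
```

```text
[ 0.5091 -0.3312  0.065 ] 0.04957554090572805 q 1.7298044228725034
[ 0.5015 -0.3216  0.065 ] 0.037352363775768165 q 1.7212669098140552
```

Emit:
move_arm([
  [0.05,-0.3,0],
  [0.12,-0.6,0],
  [0.2,-0.9,0],
  [0.25,-1.1,0],
  [0.25,-1.1,0],
], roll=[0,0,0,0,0])

```text
time: 7.75
position: [0.4469, -0.2679, 0.0403]
tool_rot: [2.716, -1.572, -0.017]
ft_force: [-17.3, -0.1, 12.5]
grip_width: 0.002
grip_force: 8.1
```

Run:
```python
from h import *
np.set_printoptions(precision=4,suppress=True)
W=cams.get_calibration("wrist");im=cams.get_image("wrist");print(monitor.get_state()["ft_force"])
h=cv2.cvtColor(im,cv2.COLOR_RGB2HSV);m=cv2.inRange(h,(12,90,60),(30,255,255));m[140:]=0;m[:,:120]=0
n,l,st,c=cv2.connectedComponentsWithStats(m);i=1+st[1:,4].argmax();ys,xs=np.where(l==i)
print(st[i]);p=(xs[ys<ys.min()+4].mean(),ys.min());print(p)
b=plane(W,p,.065);d=b[:2]-[.4775,-.2930];print(b,np.linalg.norm(d),"q",.85-np.arctan2(d[1],d[0]))
```

```text
[-17.1935  -0.071   11.6073]
[ 227   83   32   57 1466]
(np.float64(242.1891891891892), np.int64(83))
[ 0.5031 -0.3353  0.065 ] 0.04945413660821808 q 1.8759914450554644
```

Emit:
move_arm([
  [0,1,0],
  [-0.3,2.5,0],
  [-0.3,2.5,-4],
  [-0.3,2.5,-9],
  [-0.3,2.5,-14],
  [-0.3,2.5,-17],
  [-0.3,2.5,-17],
  [-0.3,2.5,-17],
  [-0.3,2.5,-17],
  [-0.3,2.5,-17],
  [-0.3,2.5,-17],
  [-0.3,2.5,-17],
], roll=[0,0,0,0,0,-0.15,-0.3,-0.45,-0.6,-0.75,-0.95,-0.95])

```text
time: 9.0
position: [0.4298, -0.2774, 0.2109]
tool_rot: [3.138, -0.148, 0.003]
ft_force: [0.3, -0.4, -0.2]
grip_width: 0.006
grip_force: 0.0
```

Emit:
move_arm([
  [0,-5,0],
  [-0.5,-10,0],
  [-1,-15,0],
  [-1.5,-20,0],
  [-1.5,-20.4,1],
  [-1.5,-20.4,1],
  [-1.5,-20.4,1],
  [-1.5,-20.4,1],
], roll=[0,0,0,0,0,0,0,0], gripper=4)

```text
time: 9.8
position: [0.4351, -0.0748, 0.2009]
tool_rot: [3.137, -0.16, 0.001]
ft_force: [-0.4, -0.5, 0.2]
grip_width: 0.454
grip_force: 0.0
```

Run:
```python
from h import *
s=monitor.get_state();print(s["time"],s["position"],s["tool_rot"],s["joint_positions"])
im=cams.get_image("wrist");cv2.imwrite("pics/w5.png",im[:,:,::-1])
```

```text
9.8 [ 0.43505515 -0.07476109  0.20092175] [ 3.13731500e+00 -1.60483339e-01  1.39213543e-03] [-0.11109129 -0.12225767  0.20512744  1.97494023  0.02603406  1.28557008
 -1.58777083]
```

View pics/w5.png

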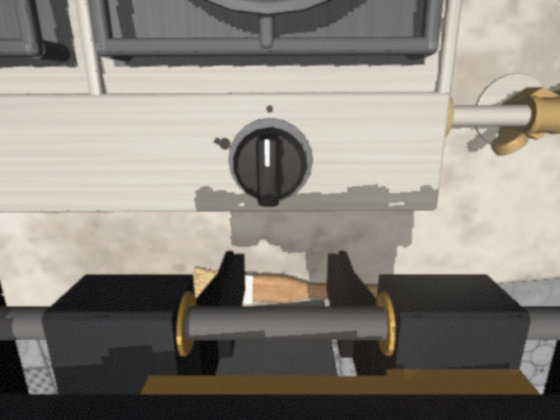

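Knob: skirt centre about (269.5,163), bar centre about (267.5,163) and vertical in the image, so the gripper is aligned with it.

Run:
```python
from h import *
from scipy.spatial.transform import Rotation as R
np.set_printoptions(precision=4,suppress=True)
W=cams.get_calibration("wrist");s=monitor.get_state();T=R.from_rotvec(s["tool_rot"]).as_matrix()
print("T",T)
k=plane(W,(269.5,163),.112);t=plane(W,(267.5,163),.138);e=plane(W,(270.5,159),.094)
print(k,t,e,"skirt w",np.linalg.norm(plane(W,(233,163),.112)-plane(W,(306,163),.112)))
a=plane(W,(267,130),.138);b=plane(W,(269,200),.138);d=a-b;print("bar",np.linalg.norm(d),np.arctan2(d[1],d[0]))
g=(k+e)/2
for q in(k,t,e,[.4705,-.0713,0]):print("slide",T.T@(np.r_[q[:2],.118]-s["position"])*100)
```

```text
T [[ 0.9948 -0.102   0.0007]
 [-0.102  -0.9948 -0.0001]
 [ 0.0007  0.     -1.    ]]
[ 0.4726 -0.0677  0.112 ] [ 0.4774 -0.0681  0.138 ] [ 0.4723 -0.0677  0.094 ] skirt w 0.04993244449927519
bar 0.043507725456324364 -0.08976335279529558
slide [ 3.6608 -1.0657  8.2902]
slide [ 4.14   -1.076   8.2905]
slide [ 3.6241 -1.0661  8.2901]
slide [ 3.4856 -0.6894  8.29  ]
```

Emit:
move_arm([
  [3.6,-0.9,2],
  [3.6,-0.9,4],
  [3.6,-0.9,6],
  [3.6,-0.9,7.2],
  [3.6,-0.9,8.1],
  [3.6,-0.9,8.1],
  [3.6,-0.9,8.1],
], roll=[0,0,0,0,0,0,0])

```text
time: 10.55
position: [0.4721, -0.0678, 0.1203]
tool_rot: [3.138, -0.156, 0.002]
ft_force: [0.3, -0.1, -0.2]
grip_width: 0.459
grip_force: 0.0
```

Emit:
move_arm([
  [0,0,0],
  [0,0,0],
  [0,0,0],
  [0,0,0],
  [0,0,0],
], roll=[0,0,0,0,0], gripper=0, squeeze=20)

```text
time: 11.05
position: [0.4718, -0.0671, 0.1199]
tool_rot: [-3.137, 0.155, -0.001]
ft_force: [0.0, 0.9, 1.4]
grip_width: 0.158
grip_force: 20.0
```

Emit:
move_arm([
  [0,0,0.3],
  [0,0,0.6],
  [0,0,0.9],
  [0,0,1.2],
  [0,0,1.2],
], roll=[0,0,0,0,0], squeeze=30)

```text
time: 11.55
position: [0.472, -0.0672, 0.1097]
tool_rot: [-3.137, 0.156, -0.001]
ft_force: [-5.7, 1.8, 17.7]
grip_width: 0.159
grip_force: 30.0
```

Emit:
move_arm([
  [0,0,0],
  [0,0,0],
  [0,0,0],
  [0,0,0],
  [0,0,0],
  [0,0,0],
  [0,0,0],
  [0,0,0],
  [0,0,0],
  [0,0,0],
  [0,0,0],
  [0,0,0],
  [0,0,0],
], roll=[-0.1,-0.2,-0.3,-0.4,-0.5,-0.6,-0.7,-0.8,-0.9,-1.0,-1.1,-1.2,-1.2])

```text
time: 12.85
position: [0.4715, -0.0662, 0.1097]
tool_rot: [-2.674, -1.645, -0.001]
ft_force: [-8.7, 4.0, 18.2]
grip_width: 0.158
grip_force: 30.0
```

Run:
```python
from h import *
s=monitor.get_state();print(s["time"],s["position"],s["tool_rot"],s["ft_force"],s["torque"],s["grip_width"])
r=s["tool_rot"];print("phi",2*np.arctan2(r[1],r[0])-np.pi/2)
a=cams.get_image("scene");w=cams.get_image("wrist")
o=np.zeros((420,800,3),np.uint8);o[:,:400]=w[:,80:480];o[:,400:]=cv2.resize(a[150:318,230:390],(400,420));cv2.imwrite("pics/w6.png",o[:,:,::-1])
```

```text
12.85 [ 0.4715114  -0.06622152  0.1096562 ] [-2.67386086e+00 -1.64540288e+00 -1.21758161e-03] [-8.7042485   3.95208762 18.23342635] [0.92052706 1.81839734 0.00433049] 0.15847171995341708
phi -6.750698772675443
```

View pics/w6.png

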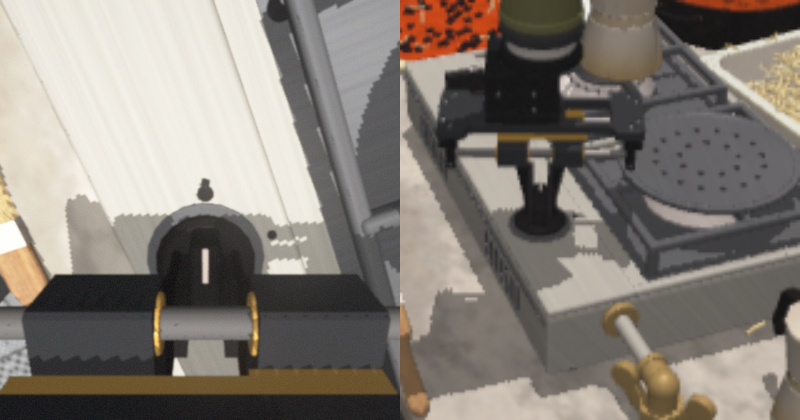

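The knob is gripped, pressed in and its pointer has turned with the tool. A small extra turn will show whether it is at the stop.

Emit:
move_arm([
  [0,0,0.05],
  [0,0,0.05],
  [0,0,0.05],
  [0,0,0.05],
  [0,0,0.05],
], roll=[-0.04,-0.08,-0.08,-0.08,-0.08])

```text
time: 13.45
position: [0.4716, -0.0661, 0.1096]
tool_rot: [-2.609, -1.745, -0.002]
ft_force: [-9.7, 4.5, 21.5]
grip_width: 0.159
grip_force: 31.0
```

Run:
```python
from h import *
s=monitor.get_state();r=s["tool_rot"];print("phi",2*np.arctan2(r[1],r[0])-np.pi/2+2*np.pi,s["torque"],s["ft_force"],s["position"],s["grip_force"])
```

```text
phi -0.39196222107412027 [ 1.05179513  2.05425978 -0.77367987] [-9.65977218  4.54974372 21.47680711] [ 0.47156929 -0.06613097  0.10956449] 31.029615104198456
```

```bash
python3 -c "
from bench import workorder
print(workorder.close_job())"
```

```text
the job is handed in; nothing more can be done
None
```

The wing nut is turned to its stop (about 1.88 rad by camera), and the simmer plate's (right) knob is gripped, held fully in and turned against its full-flame stop; the job is handed in, but no verdict came back.

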